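# Free the winder catch and open the attic vent pane

## Robot

A 6-joint arm with a two-finger parallel gripper is mounted at the origin on the work surface. World frame = base frame: x ahead of the robot, y to its left, z up, the work surface at z = 0. Lengths are in mm, angles in degrees, forces in N, time in s.
With the tool pointing down it reaches from about 350 to 850 mm from the base axis. Payload 8.1 kg.
Tool frame: the origin (TCP) lies midway between the tips of the shut fingers; the grasp point (between the pads) lies 19 mm behind it; z points along the fingers, x is the direction in which the jaws open and shut, and the axes are right-handed (so a half turn about z gives the same grasp; the last joint's range is limited). The gripper opens to 85 mm and grips with 20 to 120 N. Pads are 22 mm wide; open, the fingers measure 114 mm over their backs; the gripper's body (76 mm by 85 mm) begins 54 mm behind the grasp point. The pads swing forward as they close: fully open they stand 13 mm farther back than shut.
Start: joints at [60.882, 7.471, 85.268, -0, 87.261, -4.893], TCP at [246.169, 547.18, 231.292] pointing down, gripper open.
Joint ranges: [-169.43, 169.43], [-51.17, 129.36], [1.28, 143.12], [-76.62, 256.62], [0, 156.53], [-152.29, 152.29]. Speed limits (degrees/s): [136.94, 136.94, 159.86, 180, 180, 180].

## Interface

Orientations are given as [roll, pitch, yaw] about the fixed x, y, z axes, in that order (R = Rz(yaw) Ry(pitch) Rx(roll)).
In Python, from bench import monitor, cams, r gives the robot as it stands.
- The arm moves only by the tool jog_arm, never from a script. Its arguments are lists of equal length, an entry for each row: "offset": the shift along the tool's x, y, z in mm, a list of three; "delta_rot": the turn, a rotation vector about the tool's x, y, z in degrees, a list of three; "jaw": the opening in per cent of the stroke, from 0 (shut) to 100 (fully open). In form: {"offset": [[x, y, z], ...], "delta_rot": [[rx, ry, rz], ...], "jaw": [jaw, ...]}. A call has 1 to 20 rows; each row shifts and turns the pose as measured when the row begins, along the tool's axes as they then stand; what a row does not reach is not made up. A row lasts 1/10 s, in which the tool goes at most 50 mm and 8.59 degrees, less where a joint would pass 70% of its speed; a pose out of reach is approached as far as the arm can. A call is refused whole if a number of a shift passes 50 or a number of a turn 8.59, either way. A call with a gripper value outside its range is refused whole. The fingers move at their own pace and stop on an object; "newtons" is the grip in N (left out, the last holds). Time passes only in rows, so rows that do not move let the fingers close. It gives the time, the measured TCP pose, the force and the opening at its end, in the units of the state.
- monitor.sense(): the state, without advancing time (a new reading comes with each control period).
- cams.snapshot(name): name is "scene" or "side" or "wrist"; returns (picture, depth): 400x640x3 uint8, red, green, blue; 400x640 float32, mm along the optical axis (not along the pixel's ray), 0 where there is no reading.
- cams.camera_model(name): a dict with "K" (3x3 intrinsics, pixels), "k1" (the pictures are not rectified: a ray, as slopes to the right and down, at radius r is drawn at 1 + k1 r^2 times it, then the intrinsics apply), "camera_from_world" (4x4, takes a point from world to camera coordinates). Camera axes: x right, y down, z forward; pixel columns grow to the right and rows downward; lengths in mm; the calibration is good to about 2 mm. A picture is of the moment at which its call begins: read the wrist's pose just before it. camera_model takes no time and is no camera call; for the wrist camera it gives the pose at the moment of the call.
- r.hand_in(): hands the job in, once; it reports no verdict.
The state is a dict: "time": time; "joint_pos": joint angles; "qd": joint speeds; "joint_efforts": joint torques, N m; "tool_pos": TCP position; "tcp_rot": TCP orientation; "ft_force": force on the tool from outside, world axes, zero at the start; "wrist_torque": the same for the moment, N m; "finger_gap": finger opening in mm.
Only numpy, scipy, OpenCV 4.12 (cv2) and the standard library are available. Lean on these libraries where they do the work, as an engineer would, in place of code of your own. Each camera call takes 0.05 s, during which the arm holds its last target.

## Task

Open the small sloping vent pane to air the herbs: first swing the red-knobbed catch clockwise until you feel it come up against its rubber stop, which frees the winder, then turn the black-knobbed handle anticlockwise all the way round so that the pane stands fully open. Work by feel: do not force the catch hard against its stop or the handle against a catch that is not yet set, leave the pots and other things on the ledge where they are, and let go of the handle at the end.

Things in the scene. Friction and masses are not known exactly. Their poses are not given: they have to be found in the camera images.
- vent: fixed vent unit: a green and aluminium winder box, 165 (x) x 200 (y) x 42 mm high, with a sloping pine frame 440 mm wide and about 210 mm high standing 200 mm beyond it on +x. Origin: under the centre of the winder box, on the ledge. x points from the robot's side towards the pane, y to the left, z up. The interlock is inside the box and cannot be seen.
- catch_axis (a point): the catch's upright spindle axis, at the box top (42 mm above the ledge); 40 mm to the left (+y) of the box centre. The handle is freed only with the catch at its stop or within 0.045 rad before it; once the handle has turned, the catch is held
- handle_axis (a point): the handle's upright spindle axis, at the box top (42 mm above the ledge); 40 mm to the right (-y) of the box centre. With the catch not set, the handle moves only about 0.06 rad, then butts on the catch's cam 71 mm from this axis; over 20 N there (about 17 N of push at the black knob, drag included) is forcing it
- catch: safety catch: aluminium lever, upright round red knob 65 mm from its axis (catch_axis). Origin on the axis at the box top. Turns clockwise seen from above; starts with the knob 118 to 130 degrees anticlockwise from the unit's +x. Drag 0.12 N m while moving (2 N at knob); stays where left. Meets its rubber stop after 0.7 to 1.6 rad: where differs each time, unseen. The handle is free only at the stop.
- catch_knob (a point): centre of the top of the red catch knob: a plain upright cylinder 18 mm in diameter, top 98 mm above the ledge, free for the upper 41 mm above the lever arm (arm 14 mm wide, 9 mm thick, top 57 mm above the ledge)
- stop: the catch's rubber stop, hidden in the box; origin on the catch axis. Springy: 7 N m per rad of catch turn past first touch (1.7 N per mm at the knob). Over 20 N at the stop, 36 mm from the axis, is forcing it: about 13 N of push at the red knob, drag included. On release it springs the catch back a little (under 0.1 rad) and the catch stays set.
- handle: winder handle: aluminium lever, upright round black knob 100 mm from its axis (handle_axis). Origin on the axis at the box top. Starts with the knob 140 degrees clockwise from the unit's +x, turns anticlockwise seen from above by 1.40 rad to its end stop. Drag while moving, with the pane's weight, about 0.4 N m (4 N at the knob); stays where left.
- handle_knob (a point): centre of the top of the black handle knob: a plain upright cylinder 20 mm in diameter, top 104 mm above the ledge, free for the upper 47 mm above the lever arm (arm 14 mm wide, 9 mm thick, top 57 mm above the ledge)
- pane (a joint): opening of the glazed aluminium pane, hung from the top of the frame: 0 closed, grows as its lower edge swings outward (+x); driven by the handle at 0.30 rad per rad, so 0.42 rad with the handle at its end stop
- pot_basil: terracotta herb pot, 110 mm across, 95 mm high, leaves to 150 mm, origin under its centre; leave alone
- pot_thyme: terracotta herb pot, same size, grey-green leaves, origin under its centre; leave alone
- pot_mint: terracotta herb pot, same size, bright green leaves, origin under its centre; leave alone
- watering_can: green plastic watering can, body 120 mm across, 165 mm high with handle, spout to 140 mm along +x, origin under the body's centre; leave alone
- mister: stainless plant mister, 76 mm across, 165 mm high, origin under its centre; leave alone
- saucer: blue ceramic saucer, 124 mm across, 18 mm high, origin under its centre; leave alone
- dibber: wooden dibber lying flat, 196 mm long, 22 mm thick, origin under its middle, point to +x; leave alone

How it is judged:
By the outcome, as a careful person would: the job done as asked, in the order asked, and still so for the second after the job is handed in, with the robot touching nothing.
It also fails if it takes over 69 s, if anything falls off the work surface, if the arm or the gripper's body presses on something with over 40 N, if the wrist force passes 120 N, or if a joint passes its speed limit or range.

## Working session

There is one attempt and no reset: what is moved stays moved. The work goes in short steps, Python scripts to look and compute and a tool call to move; the robot and the scene stay as the last step left them, time stands still between calls to the robot, and variables do not carry over. Pictures are saved under pics/ and viewed, and the job is handed in when it is done.

Besides the shell and the picture viewer there is one more tool, called after "Emit:" by a JSON object that holds its "api" and its "payload", one argument or row to a line. jog_arm: Moves the arm, as the interface text tells. Its arguments: {"type":"object","properties":{"offset":{"type":"array","items":{"type":"array","items":{"type":"number"}}},"delta_rot":{"type":"array","items":{"type":"array","items":{"type":"number"}}},"jaw":{"type":"array","items":{"type":"number"}},"newtons":{"type":"number"}},"required":["offset","delta_rot","jaw"]}

```bash
mkdir -p pics; ls; cat > h.py <<'E'
import numpy as np, cv2
from bench import monitor, cams, r
def snap(name,fn=None):
    m=cams.camera_model(name)
    p,d=cams.snapshot(name)
    if fn: cv2.imwrite('pics/'+fn+'.png',p[:,:,::-1]); np.savez('pics/'+fn+'.npz',p=p,d=d,K=m['K'],k1=m['k1'],T=m['camera_from_world'])
    return p,d,m
def ray(fn,u,v):
    z=np.load('pics/'+fn+'.npz');K=z['K'];k=float(z['k1']);T=z['T']
    xd=np.array([(u-K[0,2])/K[0,0],(v-K[1,2])/K[1,1]]);x=xd.copy()
    for _ in range(20): x=xd/(1+k*(x@x))
    R=T[:3,:3];t=T[:3,3];o=-R.T@t;dr=R.T@np.array([x[0],x[1],1]);return o,dr,z['d']
def atz(fn,u,v,h):
    o,dr,d=ray(fn,u,v);return o+dr*(h-o[2])/dr[2]
def atd(fn,u,v):
    o,dr,d=ray(fn,u,v);return o+dr*d[int(round(v)),int(round(u))]
E
python3 - <<'E'
from h import *
print(monitor.sense())
for n in ['scene','side','wrist']: snap(n,n+'0')
E
```

```text
pics
{'time': 0.0, 'joint_pos': array([ 6.08841925e+01,  7.51558568e+00,  8.53324248e+01,  6.17400657e-04,
        8.72612756e+01, -4.89361904e+00]), 'qd': array([ 0.01647794, -0.02403483, -0.09686742, -0.05630951, -0.03117736,
        0.05535075]), 'joint_efforts': array([ 2.03051836e-04, -5.69423139e+01, -5.00535178e+01, -9.77325953e-05,
        1.54331949e-02, -1.91396066e-05]), 'tool_pos': array([245.86760913, 546.68331659, 230.20931255]), 'tcp_rot': array([-1.79990063e+02,  1.08835073e-01,  6.57777909e+01]), 'ft_force': array([-0.86344084, -0.3809813 , -0.48945298]), 'wrist_torque': array([-0.05567121,  0.03997668, -0.0130592 ]), 'finger_gap': 85.2915223356364}
```

View pics/scene0.png

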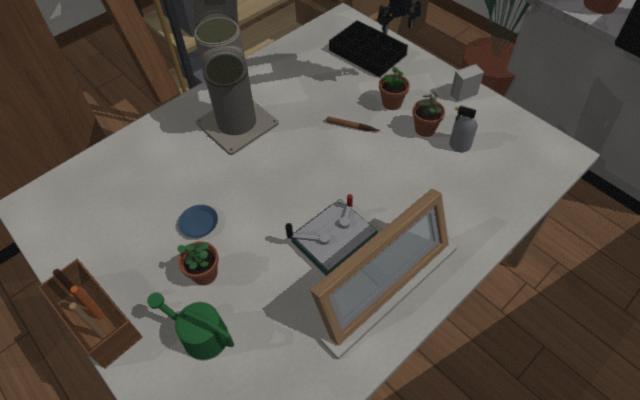

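View pics/side0.png

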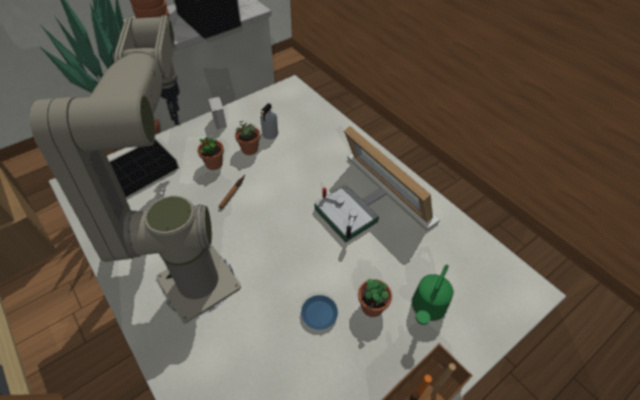

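View pics/wrist0.png

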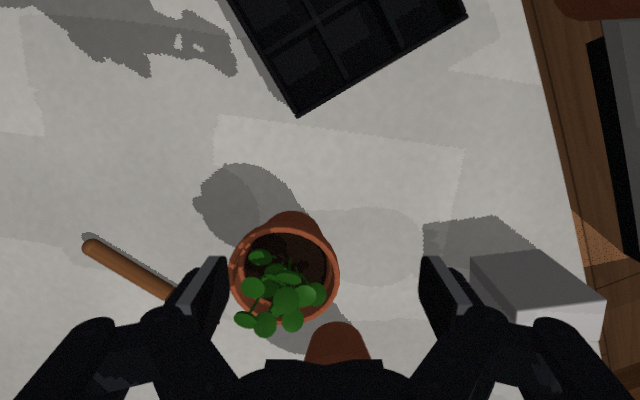

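```bash
python3 - <<'E'
from h import *
a=cv2.imread('pics/scene0.png')[180:290,270:400]; b=cv2.imread('pics/side0.png')[170:260,295:395]
cv2.imwrite('pics/c1.png',cv2.resize(a,None,fx=6,fy=5.4545,interpolation=cv2.INTER_CUBIC)); cv2.imwrite('pics/c2.png',cv2.resize(b,None,fx=6,fy=6,interpolation=cv2.INTER_CUBIC))
E
```

```text
(no output)
```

View pics/c1.png

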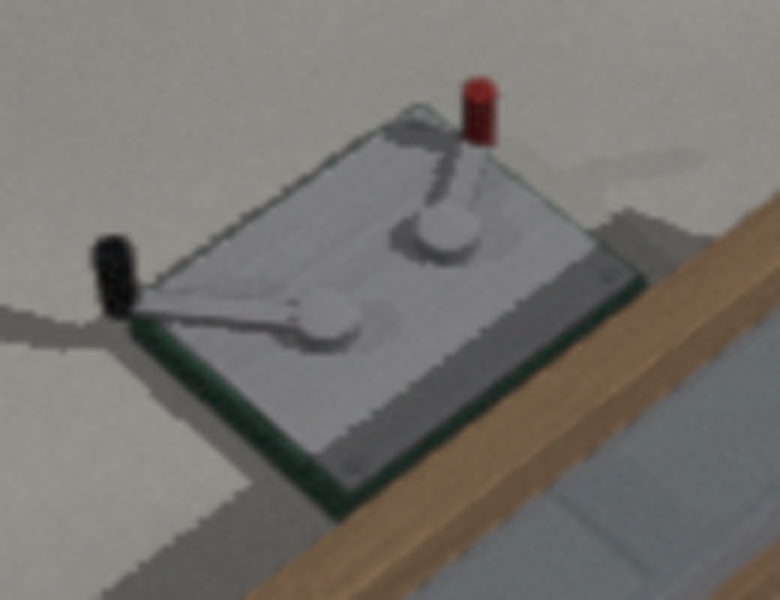

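View pics/c2.png

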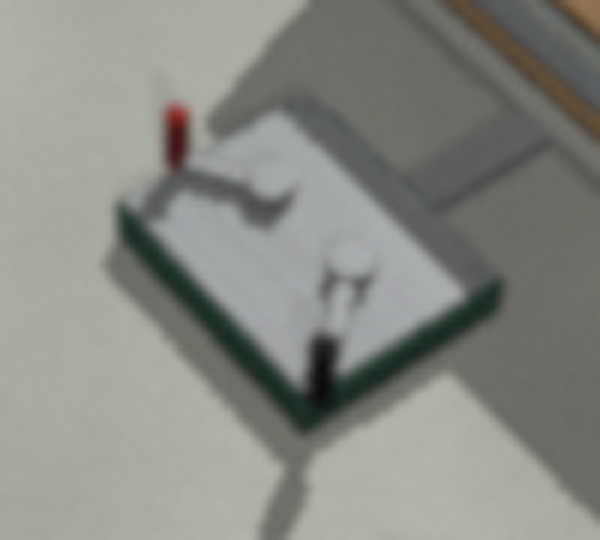

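```bash
python3 - <<'E'
from h import *
S=lambda x,y:(270+(x+.5)/6-.5,180+(y+.5)/5.4545-.5)
D=lambda x,y:(295+(x+.5)/6-.5,170+(y+.5)/6-.5)
for n,f,x,y,h in [('red','s',479,87,98),('black','s',113,243,104),('c1','s',418,103,42),('c2','s',645,282,42),('c3','s',343,497,42),('c4','s',133,312,42),('hubC','s',450,222,62),('hubH','s',330,310,62),
 ('red','d',178,112,98),('black','d',322,342,104),('c1','d',122,203,42),('c2','d',282,105,42),('c3','d',502,285,42),('c4','d',303,417,42),('hubC','d',270,175,62),('hubH','d',350,255,62)]:
    fn,(u,v)=('scene0',S(x,y)) if f=='s' else ('side0',D(x,y))
    print(n,f,np.round(atz(fn,u,v,h),1),np.round(atd(fn,u,v),1))
E
```

```text
red s [557.9  10.8  98. ] [559.2   9.4 100.5]
black s [ 512.7 -186.1  104. ] [ 511.8 -185.5  102.5]
c1 s [516.   10.2  42. ] [493.3  32.4  -2. ]
c2 s [677.4   7.5  42. ] [674.6  11.2  34.6]
c3 s [ 669.3 -186.8   42. ] [ 668.4 -186.    39.5]
c4 s [ 518.8 -184.9   42. ] [ 525.4 -189.4   54.9]
hubC s [593.5 -43.4  62. ] [593.6 -43.5  62.2]
hubH s [ 593.2 -123.2   62. ] [ 594.2 -124.1   64.1]
red d [559.6  12.1  98. ] [561.8  14.7  94. ]
black d [ 514.4 -184.6  104. ] [ 514.5 -184.6  103.8]
c1 d [513.4  10.1  42. ] [513.5  10.2  41.8]
c2 d [649.3  12.7  42. ] [674.4  40.2  -0.8]
c3 d [ 664.9 -187.2   42. ] [ 670.5 -182.7   32.7]
c4 d [ 500.9 -188.6   42. ] [ 508.3 -181.1   26.4]
hubC d [593.6 -41.6  62. ] [592.8 -42.5  63.4]
hubH d [ 592.7 -122.2   62. ] [ 594.2 -120.7   59.3]
```

Emit:
{"api": "jog_arm", "payload": {
  "offset": [
    [-22.5,31.5,0],
    [-22.5,31.5,0],
    [-22.5,31.5,0],
    [-22.5,31.5,0],
    [-22.5,31.5,0],
    [-22.5,31.5,0],
    [-22.5,31.5,0],
    [-22.5,31.5,0],
    [-22.5,31.5,0],
    [-22.5,31.5,0],
    [-22.5,31.5,0],
    [-22.5,31.5,0]
  ],
  "delta_rot": [
    [0,0,0],
    [0,0,0],
    [0,0,0],
    [0,0,0],
    [0,0,0],
    [0,0,0],
    [0,0,0],
    [0,0,0],
    [0,0,0],
    [0,0,0],
    [0,0,0],
    [0,0,0]
  ],
  "jaw": [60,50,50,50,50,50,50,50,50,50,50,50]
}}

```text
time: 1.35
tool_pos: [483.9, 133.4, 226.5]
tcp_rot: [-179.8, 0.3, 66.3]
ft_force: [0.2, 0.1, -0.1]
finger_gap: 43.0
```

```bash
python3 - <<'E'
from h import *
s=monitor.sense();print({k:np.round(v,2) for k,v in s.items()})
snap('wrist','w1')
# obstacle positions
for n,u,v in [('basil',199,245),('can',205,320),('mist',465,125),('frame top L',437,197),('frame top R',320,290),('frame bl',450,250)]:
    print(n,np.round(atd('scene0',u,v)))
E
```

```text
{'time': np.float64(1.35), 'joint_pos': array([  9.68,  -7.41, 100.65,  -0.17,  87.07, -56.61]), 'qd': array([-43.98,  14.38, -12.68,  -0.17,  -1.71, -43.76]), 'joint_efforts': array([  4.23, -45.48, -48.25,  -0.17,   0.4 ,   1.56]), 'tool_pos': array([483.92, 133.37, 226.52]), 'tcp_rot': array([-179.83,    0.31,   66.29]), 'ft_force': array([ 0.22,  0.06, -0.13]), 'wrist_torque': array([ 0.03, -0.03, -0.01]), 'finger_gap': np.float64(43.04)}
basil [ 413. -414.  134.]
can [ 612. -528.  161.]
mist [625. 470. 114.]
frame top L [781. 112. 215.]
frame top R [ 763. -293.  214.]
frame bl [860. 121.  25.]
```

View pics/w1.png

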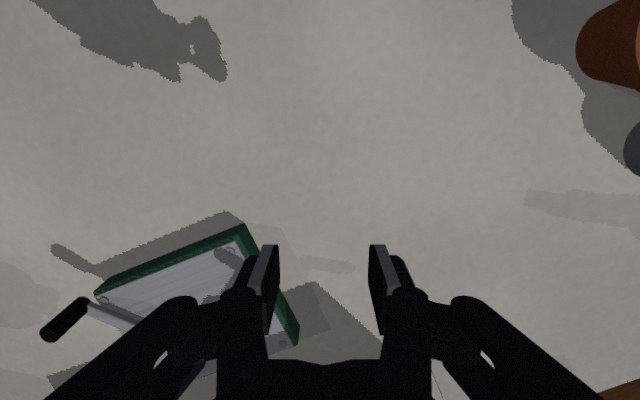

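Emit:
{"api": "jog_arm", "payload": {
  "offset": [
    [-24,33.5,0],
    [-24,33.5,0],
    [-24,33.5,0],
    [-24,33.5,0],
    [-24,33.5,0],
    [0,0,0],
    [0,0,0],
    [0,0,0],
    [0,0,0],
    [0,0,0]
  ],
  "delta_rot": [
    [0,0,0],
    [0,0,0],
    [0,0,0],
    [0,0,0],
    [0,0,0],
    [0,0,8.3],
    [0,0,8.3],
    [0,0,8.3],
    [0,0,8.3],
    [0,0,0]
  ],
  "jaw": [50,50,50,50,50,50,50,50,50,50]
}}

```text
time: 2.4
tool_pos: [593.1, -59.1, 222.2]
tcp_rot: [-180.0, 0.7, 31.8]
ft_force: [-0.4, 0.3, -0.2]
finger_gap: 42.9
```

```bash
python3 - <<'E'
from h import *
s=monitor.sense();print({k:np.round(v,2) for k,v in s.items()})
p,d,m=snap('wrist','w2')
T=m['camera_from_world'];print(-T[:3,:3].T@T[:3,3],T[2,:3])
E
```

```text
{'time': np.float64(2.4), 'joint_pos': array([-10.36,   7.65,  86.03,  -0.42,  86.86, -42.08]), 'qd': array([-0.  ,  0.11,  0.21,  0.02,  0.05, -6.35]), 'joint_efforts': array([ -0.18, -56.91, -49.98,  -0.07,   0.06,   2.63]), 'tool_pos': array([593.07, -59.06, 222.21]), 'tcp_rot': array([-179.95,    0.68,   31.75]), 'ft_force': array([-0.42,  0.3 , -0.22]), 'wrist_torque': array([-0.  , -0.  ,  0.01]), 'finger_gap': np.float64(42.86)}
[553.27385212   7.94823714 364.11804756] [ 0.15036162 -0.26514205 -0.95241329]
```

View pics/w2.png

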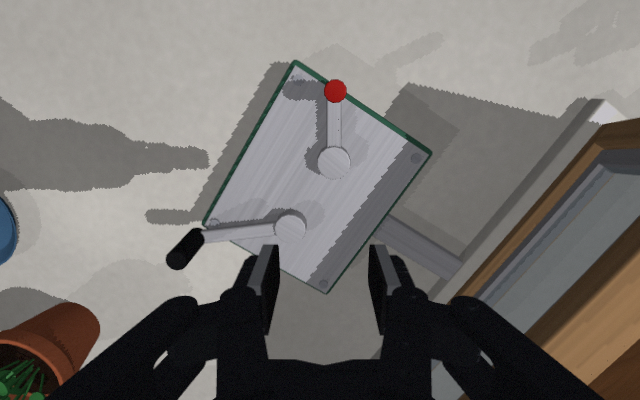

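```bash
python3 - <<'E'
from h import *
a=cv2.imread('pics/w2.png')[50:300,150:450]
cv2.imwrite('pics/c3.png',cv2.resize(a,None,fx=2.6,fy=2.4,interpolation=cv2.INTER_CUBIC))
b=cv2.imread('pics/w2.png')
for n,y,x in [('a',60,150),('b',210,150)]: pass
E
```

```text
(no output)
```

View pics/c3.png

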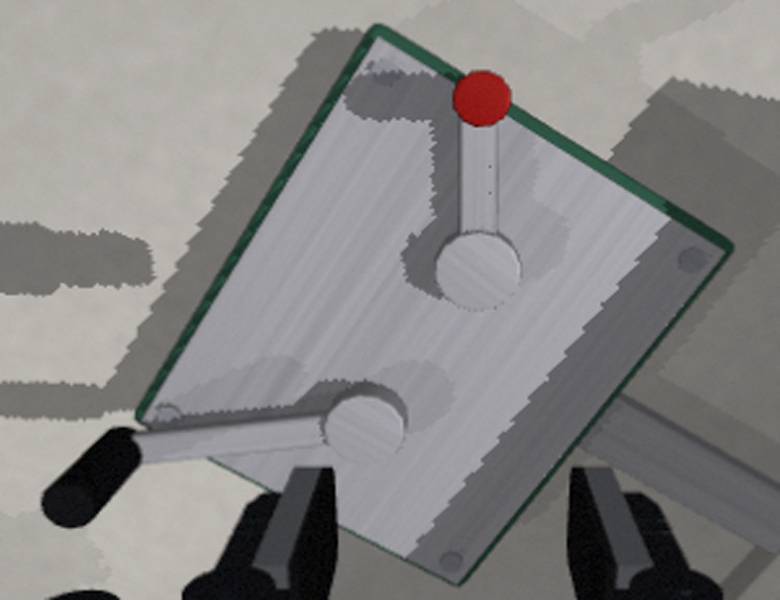

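```bash
python3 - <<'E'
from h import *
S=lambda x,y:(150+(x+.5)/2.6-.5,50+(y+.5)/2.4-.5)
P={}
for n,x,y,h in [('red',482,97,98),('hubC',479,269,62),('hubH',365,428,62),('blk',70,503,104),('c1',377,28,42),('c2',730,247,42),('c3',460,583,42),('c4',139,415,42)]:
    u,v=S(x,y);P[n]=atz('w2',u,v,h);print(n,np.round(P[n],1),np.round(atd('w2',u,v),1))
f=lambda a,b:(np.hypot(*(P[b]-P[a])[:2]),np.degrees(np.arctan2(*(P[b]-P[a])[1::-1])))
for a,b in [('hubC','red'),('hubH','blk'),('hubH','hubC'),('c1','c2'),('c4','c3'),('c4','c1'),('c3','c2')]: print(a,b,np.round(f(a,b),1))
E
```

```text
red [558.1  10.8  98. ] [558.1  10.8  97.6]
hubC [592.  -43.3  62. ] [592.1 -43.5  60.8]
hubH [ 590.8 -122.9   62. ] [ 590.8 -123.    61.6]
blk [ 514.5 -185.2  104. ] [ 514.5 -185.   104.3]
c1 [514.4  13.3  42. ] [513.7  13.4  36.5]
c2 [670.2  11.4  42. ] [672.4  11.4  36. ]
c3 [ 668.1 -178.4   42. ] [ 670.6 -182.5   35. ]
c4 [ 511.7 -175.4   42. ] [ 511.  -178.7   36.2]
hubC red [ 63.8 122.1]
hubH blk [  98.5 -140.7]
hubH hubC [79.6 89.1]
c1 c2 [155.8  -0.7]
c4 c3 [156.4  -1.1]
c4 c1 [188.7  89.2]
c3 c2 [189.8  89.4]
```

Emit:
{"api": "jog_arm", "payload": {
  "offset": [
    [2.4,-26,0],
    [2.4,-26,0],
    [2.4,-26,0],
    [0,0,0],
    [0,0,0]
  ],
  "delta_rot": [
    [0,0,0],
    [0,0,0],
    [0,0,0],
    [0,0,0],
    [0,0,0]
  ],
  "jaw": [42,42,42,42,42]
}}

```text
time: 2.95
tool_pos: [555.8, 13.2, 221.3]
tcp_rot: [-179.9, 0.7, 33.4]
ft_force: [0.8, -0.1, 0.0]
finger_gap: 35.9
```

Emit:
{"api": "jog_arm", "payload": {
  "offset": [
    [0.9,2.6,30],
    [0,0,30],
    [0,0,30],
    [0,0,30],
    [0,0,0],
    [0,0,0]
  ],
  "delta_rot": [
    [0,0,0],
    [0,0,0],
    [0,0,0],
    [0,0,0],
    [0,0,0],
    [0,0,0]
  ],
  "jaw": [42,42,42,42,42,42]
}}

```text
time: 3.55
tool_pos: [560.5, 7.2, 100.5]
tcp_rot: [179.8, 0.5, 34.0]
ft_force: [0.9, 0.9, 0.7]
finger_gap: 35.8
```

```bash
python3 - <<'E'
from h import *
p,d,m=snap('wrist','w3')
E
```

```text
(no output)
```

View pics/w3.png

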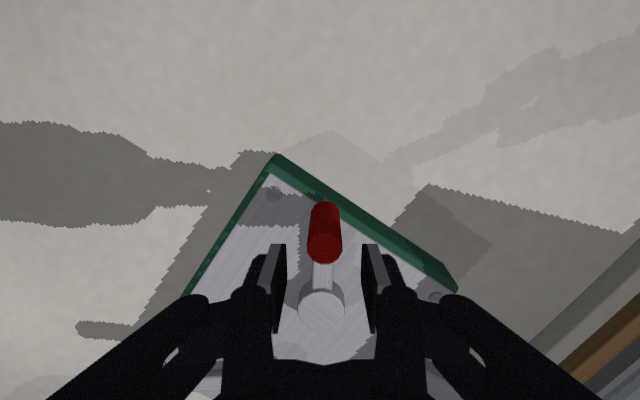

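Emit:
{"api": "jog_arm", "payload": {
  "offset": [
    [0,-4.8,0],
    [0,0,16],
    [0,0,14],
    [0,0,0],
    [0,0,0]
  ],
  "delta_rot": [
    [0,0,0],
    [0,0,0],
    [0,0,0],
    [0,0,0],
    [0,0,0]
  ],
  "jaw": [42,42,42,42,42]
}}

```text
time: 4.1
tool_pos: [560.8, 10.9, 73.2]
tcp_rot: [179.6, 0.2, 34.1]
ft_force: [0.1, -0.3, 0.0]
finger_gap: 35.8
```

```bash
python3 - <<'E'
from h import *
for i in range(3):
  p,d,m=snap('wrist','w4');s=monitor.sense();print(np.round(s['tool_pos'],1),np.round(s['tcp_rot'],1),np.round(s['ft_force'],2))
E
```

```text
[560.6  10.9  73. ] [179.6   0.2  34.1] [-0.23  0.56  0.67]
[560.8  10.9  73.3] [179.6   0.2  34.1] [-0.1   1.12 -0.78]
[561.   10.8  73.6] [1.795e+02 1.000e-01 3.410e+01] [ 0.87 -0.35  0.6 ]
```

View pics/w4.png

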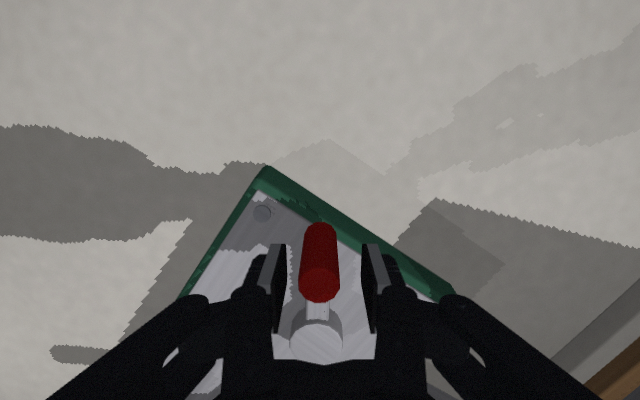

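Emit:
{"api": "jog_arm", "payload": {
  "offset": [
    [0,-1,6],
    [2.5,0,0],
    [2.5,0,0],
    [1.5,0,0],
    [0,0,0]
  ],
  "delta_rot": [
    [0,0,0.8],
    [0,0,0],
    [0,0,0],
    [0,0,0],
    [0,0,0]
  ],
  "jaw": [42,42,42,42,42]
}}

```text
time: 4.75
tool_pos: [566.7, 15.5, 67.8]
tcp_rot: [179.5, 0.1, 33.2]
ft_force: [-1.3, 0.2, 0.7]
finger_gap: 35.6
```

```bash
cat >> h.py <<'E'
C=np.array([592.3,-43.2]);H=np.array([591.3,-123.])
def st(A=C,L=65,lead=9,n=1):
    F=[]
    s=monitor.sense();p=s['tool_pos'];y=np.radians(s['tcp_rot'][2]);tx=np.array([np.cos(y),np.sin(y)]);ty=np.array([np.sin(y),-np.cos(y)])
    d=p[:2]-A; print('t',round(float(s['time']),2),'pos',np.round(p,1),'rot',np.round(s['tcp_rot'],1),'gap',round(float(s['finger_gap']),1),'Ftool',np.round([s['ft_force'][:2]@tx,s['ft_force'][:2]@ty,s['ft_force'][2]],1),'TCP ang',round(float(np.degrees(np.arctan2(d[1],d[0]))),1),'r',round(float(np.hypot(*d)),1))
E
python3 -c "from h import *;st()"
```

```text
t 4.75 pos [566.7  15.5  67.8] rot [1.795e+02 1.000e-01 3.320e+01] gap 35.6 Ftool [-0.9 -0.9  0.7] TCP ang 113.6 r 64.0
```

Emit:
{"api": "jog_arm", "payload": {
  "offset": [
    [2.8,0.4,0],
    [2.8,0.4,0],
    [2.8,0.4,0],
    [2.8,0.4,0],
    [2.8,0.4,0],
    [2.8,0.4,0]
  ],
  "delta_rot": [
    [0,0,2.5],
    [0,0,2.5],
    [0,0,2.5],
    [0,0,2.5],
    [0,0,2.5],
    [0,0,2.5]
  ],
  "jaw": [42,42,42,42,42,42]
}}

```text
time: 5.35
tool_pos: [582.2, 19.5, 67.8]
tcp_rot: [179.4, 0.2, 17.7]
ft_force: [-1.4, -0.9, 0.7]
finger_gap: 35.8
```

```bash
python3 -c "
from h import *;st();snap('wrist','w5')"
```

```text
t 5.35 pos [582.2  19.5  67.8] rot [179.4   0.2  17.7] gap 35.8 Ftool [-1.6  0.5  0.7] TCP ang 99.2 r 63.5
```

View pics/w5.png

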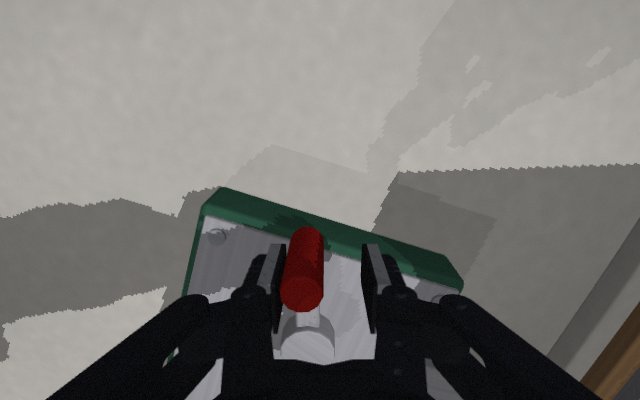

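Emit:
{"api": "jog_arm", "payload": {
  "offset": [
    [2.8,0.3,0],
    [2.8,0.3,0],
    [2.8,0.3,0],
    [2.8,0.3,0],
    [2.8,0.3,0],
    [2.8,0.3,0],
    [2,0.2,0]
  ],
  "delta_rot": [
    [0,0,2.5],
    [0,0,2.5],
    [0,0,2.5],
    [0,0,2.5],
    [0,0,2.5],
    [0,0,2.5],
    [0,0,1.7]
  ],
  "jaw": [42,42,42,42,42,42,42]
}}

```text
time: 6.1
tool_pos: [600.3, 19.6, 67.7]
tcp_rot: [179.3, 0.2, 0.6]
ft_force: [-3.0, -0.6, -0.2]
finger_gap: 35.9
```

```bash
python3 -c "
from h import *;st()"
```

```text
t 6.1 pos [600.3  19.6  67.7] rot [179.3   0.2   0.6] gap 35.9 Ftool [-3.   0.6 -0.2] TCP ang 82.7 r 63.3
```

Emit:
{"api": "jog_arm", "payload": {
  "offset": [
    [1.7,0.2,0],
    [1.7,0.2,0],
    [1.7,0.2,0]
  ],
  "delta_rot": [
    [0,0,1.5],
    [0,0,1.5],
    [0,0,1.5]
  ],
  "jaw": [42,42,42]
}}

```text
time: 6.4
tool_pos: [605.2, 18.7, 67.7]
tcp_rot: [179.2, 0.2, -4.1]
ft_force: [-2.0, -0.4, 0.4]
finger_gap: 36.0
```

Emit:
{"api": "jog_arm", "payload": {
  "offset": [
    [1.3,0.1,0],
    [1.3,0.1,0],
    [1.3,0.1,0]
  ],
  "delta_rot": [
    [0,0,1.2],
    [0,0,1.2],
    [0,0,1.2]
  ],
  "jaw": [42,42,42]
}}

```text
time: 6.7
tool_pos: [609.3, 17.9, 67.6]
tcp_rot: [179.2, 0.1, -8.0]
ft_force: [-2.7, -0.5, 1.1]
finger_gap: 36.0
```

Emit:
{"api": "jog_arm", "payload": {
  "offset": [
    [1.3,0.1,0],
    [1.3,0.1,0],
    [1.3,0.1,0]
  ],
  "delta_rot": [
    [0,0,1.2],
    [0,0,1.2],
    [0,0,1.2]
  ],
  "jaw": [42,42,42]
}}

```text
time: 7.0
tool_pos: [613.3, 16.8, 67.5]
tcp_rot: [179.2, 0.1, -11.9]
ft_force: [-1.4, -0.6, -0.3]
finger_gap: 35.8
```

```bash
python3 -c "
from h import *;st()"
```

```text
t 7.0 pos [613.3  16.8  67.5] rot [ 1.792e+02  1.000e-01 -1.190e+01] gap 35.8 Ftool [-1.3  0.9 -0.3] TCP ang 70.7 r 63.6
```

Emit:
{"api": "jog_arm", "payload": {
  "offset": [
    [1.3,0.2,0],
    [1.3,0.2,0],
    [1.3,0.2,0]
  ],
  "delta_rot": [
    [0,0,1.2],
    [0,0,1.2],
    [0,0,1.2]
  ],
  "jaw": [42,42,42]
}}

```text
time: 7.3
tool_pos: [617.3, 15.4, 67.6]
tcp_rot: [179.2, 0.0, -15.8]
ft_force: [-2.0, -0.9, 0.6]
finger_gap: 35.9
```

Emit:
{"api": "jog_arm", "payload": {
  "offset": [
    [1.3,0.2,0],
    [1.3,0.2,0]
  ],
  "delta_rot": [
    [0,0,1.2],
    [0,0,1.2]
  ],
  "jaw": [42,42]
}}

```text
time: 7.5
tool_pos: [619.8, 14.2, 67.5]
tcp_rot: [179.2, 0.0, -18.5]
ft_force: [-2.0, -0.1, 1.4]
finger_gap: 35.7
```

Emit:
{"api": "jog_arm", "payload": {
  "offset": [
    [1.3,0.2,0],
    [1.3,0.2,0],
    [1.3,0.2,0]
  ],
  "delta_rot": [
    [0,0,1.1],
    [0,0,1.1],
    [0,0,1.1]
  ],
  "jaw": [42,42,42]
}}

```text
time: 7.8
tool_pos: [623.6, 12.3, 67.6]
tcp_rot: [179.2, -0.0, -22.1]
ft_force: [-1.4, -0.3, 0.9]
finger_gap: 36.2
```

Emit:
{"api": "jog_arm", "payload": {
  "offset": [
    [1.3,0.2,0],
    [1.3,0.2,0],
    [1.3,0.2,0]
  ],
  "delta_rot": [
    [0,0,1.1],
    [0,0,1.1],
    [0,0,1.1]
  ],
  "jaw": [42,42,42]
}}

```text
time: 8.1
tool_pos: [627.3, 10.2, 67.6]
tcp_rot: [179.2, -0.1, -25.7]
ft_force: [-1.1, -0.5, 0.9]
finger_gap: 35.6
```

```bash
python3 -c "
from h import *;st()"
```

```text
t 8.1 pos [627.3  10.2  67.6] rot [ 1.792e+02 -1.000e-01 -2.570e+01] gap 35.6 Ftool [-0.8  0.9  0.9] TCP ang 56.8 r 63.8
```

```bash
python3 -c "
from h import *;snap('wrist','w6');st()"
```

```text
t 8.15 pos [627.4  10.1  67.6] rot [ 1.793e+02 -1.000e-01 -2.570e+01] gap 35.9 Ftool [-2.5  0.3 -0.4] TCP ang 56.6 r 63.9
```

View pics/w6.png

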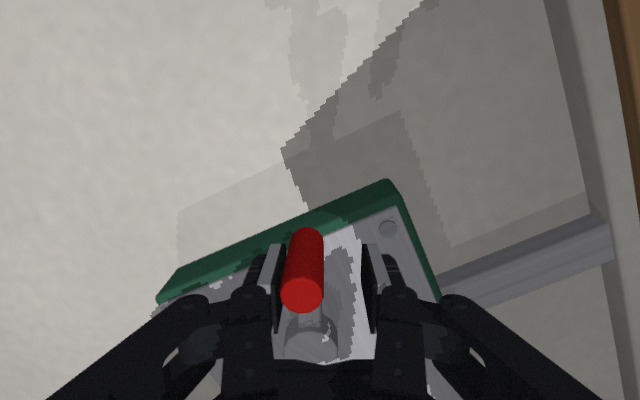

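Emit:
{"api": "jog_arm", "payload": {
  "offset": [
    [1.3,0.2,0],
    [1.3,0.2,0],
    [1.3,0.2,0]
  ],
  "delta_rot": [
    [0,0,1.1],
    [0,0,1.1],
    [0,0,1.1]
  ],
  "jaw": [42,42,42]
}}

```text
time: 8.45
tool_pos: [630.8, 7.9, 67.6]
tcp_rot: [179.3, -0.1, -29.3]
ft_force: [-2.2, 0.2, 1.0]
finger_gap: 36.1
```

Emit:
{"api": "jog_arm", "payload": {
  "offset": [
    [1.3,0.2,0],
    [1.3,0.2,0],
    [1.3,0.2,0]
  ],
  "delta_rot": [
    [0,0,1.1],
    [0,0,1.1],
    [0,0,1.1]
  ],
  "jaw": [42,42,42]
}}

```text
time: 8.75
tool_pos: [634.2, 5.3, 67.6]
tcp_rot: [179.3, -0.2, -32.9]
ft_force: [-1.6, 0.3, 0.6]
finger_gap: 35.7
```

Emit:
{"api": "jog_arm", "payload": {
  "offset": [
    [1.3,0.2,0],
    [1.3,0.2,0],
    [1.3,0.2,0]
  ],
  "delta_rot": [
    [0,0,1.1],
    [0,0,1.1],
    [0,0,1.1]
  ],
  "jaw": [42,42,42]
}}

```text
time: 9.05
tool_pos: [637.4, 2.5, 67.6]
tcp_rot: [179.3, -0.2, -36.5]
ft_force: [-2.4, 0.6, 0.5]
finger_gap: 35.9
```

Emit:
{"api": "jog_arm", "payload": {
  "offset": [
    [1.3,0.2,0],
    [1.3,0.2,0],
    [1.3,0.2,0]
  ],
  "delta_rot": [
    [0,0,1.1],
    [0,0,1.1],
    [0,0,1.1]
  ],
  "jaw": [42,42,42]
}}

```text
time: 9.35
tool_pos: [639.7, -0.0, 67.5]
tcp_rot: [179.3, -0.2, -40.1]
ft_force: [-4.9, 2.9, 4.1]
finger_gap: 36.0
```

```bash
python3 -c "
from h import *;st()"
```

```text
t 9.35 pos [639.7  -0.   67.5] rot [179.3  -0.2 -40.1] gap 36.0 Ftool [-5.6  0.9  4.1] TCP ang 42.3 r 64.1
```

```bash
python3 -c "
from h import *
for i in range(3): snap('wrist','w7');st()"
```

```text
t 9.4 pos [ 6.398e+02 -1.000e-01  6.750e+01] rot [179.3  -0.2 -40.1] gap 35.9 Ftool [-5.2  1.   2.8] TCP ang 42.2 r 64.1
t 9.45 pos [ 6.398e+02 -1.000e-01  6.760e+01] rot [179.3  -0.2 -40.1] gap 36.1 Ftool [-5.3  1.7  1.4] TCP ang 42.2 r 64.1
t 9.5 pos [ 6.398e+02 -1.000e-01  6.750e+01] rot [179.3  -0.2 -40. ] gap 35.9 Ftool [-4.3  1.3  2.9] TCP ang 42.2 r 64.2
```

View pics/w7.png

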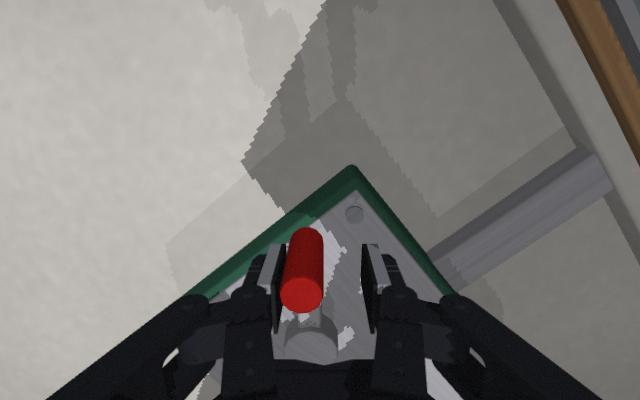

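Emit:
{"api": "jog_arm", "payload": {
  "offset": [
    [1,0,0],
    [0.5,0,0]
  ],
  "delta_rot": [
    [0,0,0.6],
    [0,0,0.3]
  ],
  "jaw": [42,42]
}}

```text
time: 9.7
tool_pos: [640.1, -0.6, 67.5]
tcp_rot: [179.3, -0.1, -40.9]
ft_force: [-5.3, 2.4, 3.1]
finger_gap: 35.6
```

```bash
python3 -c "
from h import *
for i in range(2): snap('wrist','w7');st()"
```

```text
t 9.75 pos [ 6.401e+02 -6.000e-01  6.750e+01] rot [ 1.793e+02 -1.000e-01 -4.100e+01] gap 35.9 Ftool [-6.5  1.6  3.6] TCP ang 41.7 r 64.0
t 9.8 pos [ 6.401e+02 -6.000e-01  6.750e+01] rot [ 1.793e+02 -1.000e-01 -4.090e+01] gap 36.2 Ftool [-4.8  0.9  4.3] TCP ang 41.7 r 64.1
```

Emit:
{"api": "jog_arm", "payload": {
  "offset": [
    [1.2,0.1,0],
    [1.2,0.1,0]
  ],
  "delta_rot": [
    [0,0,0],
    [0,0,0]
  ],
  "jaw": [42,42]
}}

```text
time: 10.0
tool_pos: [640.9, -1.1, 67.5]
tcp_rot: [179.3, 0.1, -40.9]
ft_force: [-6.8, 5.0, 4.7]
finger_gap: 35.8
```

```bash
python3 -c "
from h import *
for i in range(2): snap('wrist','w7');st()"
```

```text
t 10.05 pos [640.9  -1.1  67.5] rot [ 1.793e+02  1.000e-01 -4.090e+01] gap 35.4 Ftool [-7.5  1.   4. ] TCP ang 40.9 r 64.3
t 10.1 pos [640.9  -1.1  67.5] rot [ 1.793e+02  1.000e-01 -4.090e+01] gap 36.3 Ftool [-6.9  1.4  3.7] TCP ang 40.9 r 64.3
```

Emit:
{"api": "jog_arm", "payload": {
  "offset": [
    [-2,0,0],
    [-3,0,0],
    [-3,0,0],
    [0,0,0],
    [0,0,-15],
    [0,0,-30],
    [0,0,-40],
    [0,0,-45],
    [0,0,0],
    [0,0,0]
  ],
  "delta_rot": [
    [0,0,0],
    [0,0,0],
    [0,0,0],
    [0,0,0],
    [0,0,0],
    [0,0,0],
    [0,0,0],
    [0,0,0],
    [0,0,0],
    [0,0,0]
  ],
  "jaw": [42,42,42,42,42,42,42,42,42,42]
}}

```text
time: 11.1
tool_pos: [637.0, 4.3, 207.7]
tcp_rot: [179.4, -0.3, -41.0]
ft_force: [0.3, -0.7, -1.2]
finger_gap: 35.7
```

```bash
python3 -c "
from h import *;st();snap('wrist','w8');snap('scene','s8')"
```

```text
t 11.1 pos [637.    4.3 207.7] rot [179.4  -0.3 -41. ] gap 35.7 Ftool [ 0.7  0.3 -1.2] TCP ang 46.7 r 65.3
```

View pics/w8.png

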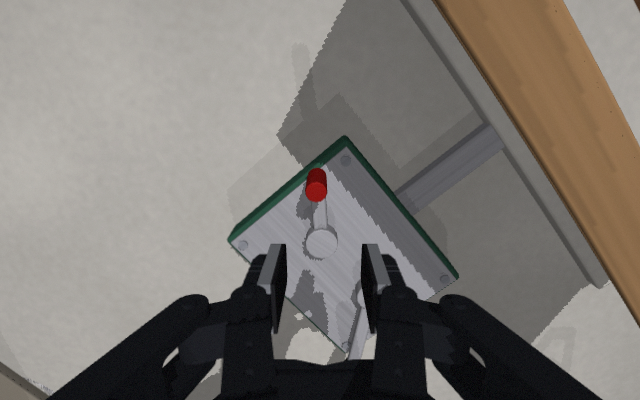

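Emit:
{"api": "jog_arm", "payload": {
  "offset": [
    [5.3,37,0],
    [5.3,37,0],
    [5.3,37,0],
    [5.3,37,0],
    [5.3,37,0],
    [5.3,37,0],
    [0,0,0],
    [0,0,0],
    [0,0,0]
  ],
  "delta_rot": [
    [0,0,0],
    [0,0,0],
    [0,0,0],
    [0,0,0],
    [0,0,0],
    [0,0,0],
    [0,0,5],
    [0,0,5],
    [0,0,0]
  ],
  "jaw": [46,46,46,46,46,46,46,46,46]
}}

```text
time: 12.1
tool_pos: [504.6, -189.2, 198.1]
tcp_rot: [178.9, 0.5, -51.3]
ft_force: [-0.9, -0.5, -0.2]
finger_gap: 39.1
```

```bash
python3 -c "
from h import *;st(H);snap('wrist','w9')"
```

```text
t 12.1 pos [ 504.6 -189.2  198.1] rot [178.9   0.5 -51.3] gap 39.1 Ftool [-0.2  1.  -0.2] TCP ang -142.7 r 109.1
```

View pics/w9.png

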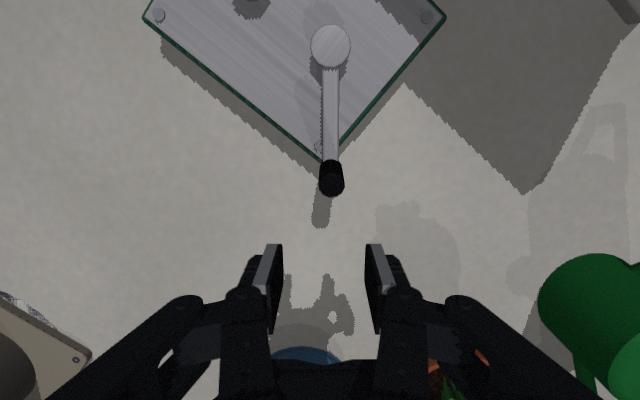

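```bash
python3 -c "
from h import *
a=atz('w9',331.5,183,104);b=atz('w9',330,46,62);print(a,b,np.hypot(*(a-b)[:2]),np.degrees(np.arctan2(*(a-b)[1::-1])))
s=monitor.sense();y=np.radians(s['tcp_rot'][2]);d=a[:2]-s['tool_pos'][:2];print(d@[np.cos(y),np.sin(y)],d@[np.sin(y),-np.cos(y)])
"
```

```text
[ 515.64191841 -187.05261311  104.        ] [ 591.00094163 -125.02215925   62.        ] 97.60512069804287 -140.5410971508057
5.513502804989324 -9.772645988903657
```

Emit:
{"api": "jog_arm", "payload": {
  "offset": [
    [4.8,-9.5,0],
    [0,0,0],
    [0,0,25],
    [0,0,30],
    [0,0,30],
    [0,0,0],
    [0,0,0]
  ],
  "delta_rot": [
    [0,0,0],
    [0,0,0],
    [0,0,0],
    [0,0,0],
    [0,0,0],
    [0,0,0],
    [0,0,0]
  ],
  "jaw": [46,46,46,46,46,46,46]
}}

```text
time: 12.85
tool_pos: [517.1, -184.4, 110.9]
tcp_rot: [179.0, 0.4, -50.2]
ft_force: [-0.6, 0.2, 0.6]
finger_gap: 39.6
```

```bash
python3 -c "
from h import *;st(H);snap('wrist','w10')"
```

```text
t 12.85 pos [ 517.1 -184.4  110.9] rot [179.    0.4 -50.2] gap 39.6 Ftool [-0.5  0.3  0.6] TCP ang -140.4 r 96.3
```

View pics/w10.png

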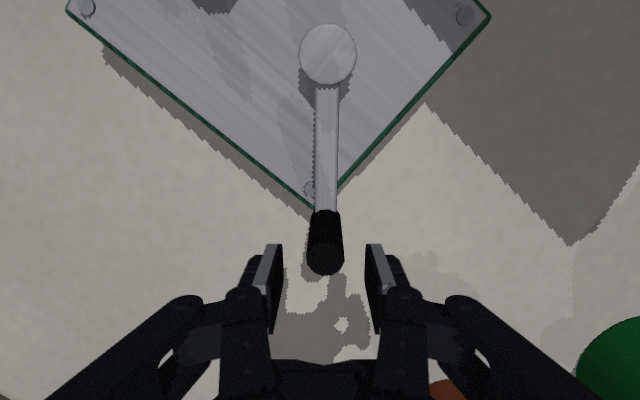

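Emit:
{"api": "jog_arm", "payload": {
  "offset": [
    [0,3,10],
    [0,0,16],
    [0,0,14],
    [0,0,0],
    [2.5,0,0],
    [2.5,0,0],
    [1,0,0],
    [0,0,0]
  ],
  "delta_rot": [
    [0,0,0],
    [0,0,0],
    [0,0,0],
    [0,0,0],
    [0,0,0],
    [0,0,0],
    [0,0,0],
    [0,0,0]
  ],
  "jaw": [46,46,46,46,46,46,46,46]
}}

```text
time: 13.7
tool_pos: [520.9, -193.1, 72.2]
tcp_rot: [179.1, 0.1, -50.2]
ft_force: [0.4, -0.2, 0.1]
finger_gap: 39.3
```

```bash
python3 -c "
from h import *;st(H);snap('wrist','w11')"
```

```text
t 13.7 pos [ 520.9 -193.1   72.2] rot [ 1.791e+02  1.000e-01 -5.020e+01] gap 39.3 Ftool [ 0.4 -0.2  0.1] TCP ang -135.1 r 99.4
```

View pics/w11.png

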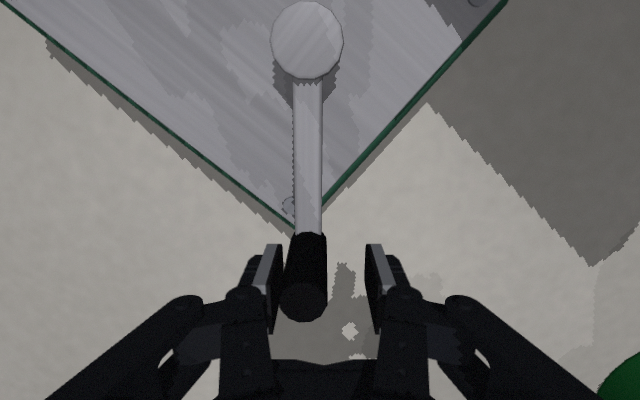

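Emit:
{"api": "jog_arm", "payload": {
  "offset": [
    [1.7,-0.2,0],
    [1.7,-0.2,0],
    [1.7,-0.2,0],
    [1.7,-0.2,0]
  ],
  "delta_rot": [
    [0,0,-1],
    [0,0,-1],
    [0,0,-1],
    [0,0,-1]
  ],
  "jaw": [46,46,46,46]
}}

```text
time: 14.15
tool_pos: [525.2, -196.6, 72.3]
tcp_rot: [179.1, 0.4, -45.8]
ft_force: [-3.2, 1.9, 2.3]
finger_gap: 39.4
```

Emit:
{"api": "jog_arm", "payload": {
  "offset": [
    [1.5,-0.2,0],
    [1.5,-0.2,0]
  ],
  "delta_rot": [
    [0,0,-0.8],
    [0,0,-0.8]
  ],
  "jaw": [46,46]
}}

```text
time: 14.35
tool_pos: [527.4, -198.5, 72.3]
tcp_rot: [179.1, 0.4, -44.1]
ft_force: [-4.2, 2.4, 2.4]
finger_gap: 39.1
```

Emit:
{"api": "jog_arm", "payload": {
  "offset": [
    [1.5,-0.2,0],
    [1.5,-0.2,0]
  ],
  "delta_rot": [
    [0,0,-0.8],
    [0,0,-0.8]
  ],
  "jaw": [46,46]
}}

```text
time: 14.55
tool_pos: [529.9, -200.7, 72.2]
tcp_rot: [179.1, 0.5, -42.3]
ft_force: [-4.7, 1.5, 2.4]
finger_gap: 39.5
```

```bash
python3 -c "
from h import *;st(H)"
```

```text
t 14.55 pos [ 529.9 -200.7   72.2] rot [179.1   0.5 -42.3] gap 39.5 Ftool [-4.5  2.1  2.4] TCP ang -128.4 r 99.0
```

Emit:
{"api": "jog_arm", "payload": {
  "offset": [
    [1.5,-0.2,0],
    [1.5,-0.2,0]
  ],
  "delta_rot": [
    [0,0,-0.8],
    [0,0,-0.8]
  ],
  "jaw": [46,46]
}}

```text
time: 14.75
tool_pos: [532.4, -202.7, 72.2]
tcp_rot: [179.1, 0.5, -40.6]
ft_force: [-3.6, 1.4, 3.9]
finger_gap: 39.1
```

```bash
python3 -c "
from h import *;st(H)"
```

```text
t 14.75 pos [ 532.4 -202.7   72.2] rot [179.1   0.5 -40.6] gap 39.1 Ftool [-3.7  1.3  3.9] TCP ang -126.5 r 99.1
```

Emit:
{"api": "jog_arm", "payload": {
  "offset": [
    [3.5,-0.3,0],
    [3.5,-0.3,0],
    [3.5,-0.3,0],
    [3.5,-0.3,0],
    [3.5,-0.3,0],
    [3.5,-0.3,0],
    [3.5,-0.3,0],
    [3.5,-0.3,0],
    [3.5,-0.3,0],
    [3.5,-0.3,0]
  ],
  "delta_rot": [
    [0,0,-1.9],
    [0,0,-1.9],
    [0,0,-1.9],
    [0,0,-1.9],
    [0,0,-1.9],
    [0,0,-1.9],
    [0,0,-1.9],
    [0,0,-1.9],
    [0,0,-1.9],
    [0,0,-1.9]
  ],
  "jaw": [46,46,46,46,46,46,46,46,46,46]
}}

```text
time: 15.75
tool_pos: [565.7, -219.7, 72.1]
tcp_rot: [179.3, 0.7, -20.5]
ft_force: [-4.0, 2.0, 3.1]
finger_gap: 39.4
```

```bash
python3 -c "
from h import *;st(H);snap('wrist','w12')"
```

```text
t 15.75 pos [ 565.7 -219.7   72.1] rot [179.3   0.7 -20.5] gap 39.4 Ftool [-4.4 -0.5  3.1] TCP ang -104.8 r 100.1
```

View pics/w12.png

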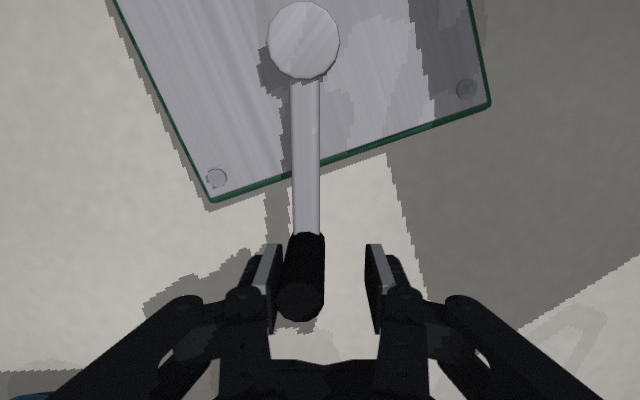

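Emit:
{"api": "jog_arm", "payload": {
  "offset": [
    [3.5,-0.4,0],
    [3.5,-0.4,0],
    [3.5,-0.4,0],
    [3.5,-0.4,0],
    [3.5,-0.4,0],
    [3.5,-0.4,0],
    [3.5,-0.4,0],
    [3.5,-0.4,0],
    [3.5,-0.4,0],
    [3.5,-0.4,0],
    [3.5,-0.4,0],
    [3.5,-0.4,0],
    [3.5,-0.4,0],
    [3.5,-0.4,0],
    [3.5,-0.4,0],
    [3.5,-0.4,0],
    [3.5,-0.4,0]
  ],
  "delta_rot": [
    [0,0,-2],
    [0,0,-2],
    [0,0,-2],
    [0,0,-2],
    [0,0,-2],
    [0,0,-2],
    [0,0,-2],
    [0,0,-2],
    [0,0,-2],
    [0,0,-2],
    [0,0,-2],
    [0,0,-2],
    [0,0,-2],
    [0,0,-2],
    [0,0,-2],
    [0,0,-2],
    [0,0,-2]
  ],
  "jaw": [46,46,46,46,46,46,46,46,46,46,46,46,46,46,46,46,46]
}}

```text
time: 17.5
tool_pos: [626.1, -218.2, 70.8]
tcp_rot: [179.8, 1.1, 14.7]
ft_force: [-4.8, 1.2, 2.2]
finger_gap: 39.4
```

```bash
python3 -c "
from h import *;st(H)"
```

```text
t 17.5 pos [ 626.1 -218.2   70.8] rot [179.8   1.1  14.7] gap 39.4 Ftool [-4.3 -2.3  2.2] TCP ang -69.9 r 101.4
```

Emit:
{"api": "jog_arm", "payload": {
  "offset": [
    [3,-0.5,0],
    [3,-0.5,0],
    [3,-0.5,0],
    [3,-0.5,0],
    [3,-0.5,0],
    [2,-0.3,0]
  ],
  "delta_rot": [
    [0,0,-1.7],
    [0,0,-1.7],
    [0,0,-1.7],
    [0,0,-1.7],
    [0,0,-1.7],
    [0,0,-1]
  ],
  "jaw": [46,46,46,46,46,46]
}}

```text
time: 18.1
tool_pos: [642.1, -210.8, 70.6]
tcp_rot: [180.0, 1.2, 24.8]
ft_force: [-5.6, -1.2, 1.5]
finger_gap: 39.4
```

```bash
python3 -c "
from h import *;st(H)"
```

```text
t 18.1 pos [ 642.1 -210.8   70.6] rot [180.    1.2  24.8] gap 39.4 Ftool [-5.6 -1.3  1.5] TCP ang -59.9 r 101.4
```

Emit:
{"api": "jog_arm", "payload": {
  "offset": [
    [1.5,-0.2,0],
    [1.5,-0.2,0],
    [1.5,-0.2,0]
  ],
  "delta_rot": [
    [0,0,-0.8],
    [0,0,-0.8],
    [0,0,-0.8]
  ],
  "jaw": [46,46,46]
}}

```text
time: 18.4
tool_pos: [646.4, -208.2, 70.5]
tcp_rot: [-180.0, 1.2, 27.5]
ft_force: [-5.3, -1.0, 3.6]
finger_gap: 39.2
```

```bash
python3 -c "
from h import *;st(H)"
```

```text
t 18.4 pos [ 646.4 -208.2   70.5] rot [-180.     1.2   27.5] gap 39.2 Ftool [-5.1 -1.5  3.6] TCP ang -57.1 r 101.5
```

Emit:
{"api": "jog_arm", "payload": {
  "offset": [
    [1.5,-0.2,0],
    [1.5,-0.2,0]
  ],
  "delta_rot": [
    [0,0,-0.8],
    [0,0,-0.8]
  ],
  "jaw": [46,46]
}}

```text
time: 18.6
tool_pos: [648.8, -206.6, 70.5]
tcp_rot: [-180.0, 1.2, 29.2]
ft_force: [-11.5, -3.1, 5.0]
finger_gap: 39.3
```

```bash
python3 -c "
from h import *;st(H)"
```

```text
t 18.6 pos [ 648.8 -206.6   70.5] rot [-180.     1.2   29.2] gap 39.3 Ftool [-11.5  -2.9   5. ] TCP ang -55.5 r 101.4
```

Emit:
{"api": "jog_arm", "payload": {
  "offset": [
    [1.2,-0.2,0],
    [1.2,-0.2,0]
  ],
  "delta_rot": [
    [0,0,-0.6],
    [0,0,-0.6]
  ],
  "jaw": [46,46]
}}

```text
time: 18.8
tool_pos: [648.5, -206.2, 70.3]
tcp_rot: [-179.9, 1.5, 30.5]
ft_force: [-11.4, -3.3, 6.1]
finger_gap: 39.3
```

```bash
python3 -c "
from h import *;st(H)"
```

```text
t 18.8 pos [ 648.5 -206.2   70.3] rot [-179.9    1.5   30.5] gap 39.3 Ftool [-11.5  -3.    6.1] TCP ang -55.5 r 101.0
```

Emit:
{"api": "jog_arm", "payload": {
  "offset": [
    [-2,0,0],
    [-3.5,0,0],
    [-3.5,0,0],
    [0,0,0],
    [0,0,-15],
    [0,0,-30],
    [0,0,-40],
    [0,0,-40],
    [0,0,0]
  ],
  "delta_rot": [
    [0,0,0],
    [0,0,0],
    [0,0,0],
    [0,0,0],
    [0,0,0],
    [0,0,0],
    [0,0,0],
    [0,0,0],
    [0,0,0]
  ],
  "jaw": [46,46,46,46,46,46,46,46,46]
}}

```text
time: 19.7
tool_pos: [644.5, -208.3, 202.6]
tcp_rot: [-179.9, 1.3, 30.6]
ft_force: [-0.4, -0.5, 0.7]
finger_gap: 39.3
```

```bash
python3 -c "
from h import *;st(H);snap('wrist','w13');snap('side','d13');snap('scene','s13')"
```

```text
t 19.7 pos [ 644.5 -208.3  202.6] rot [-179.9    1.3   30.6] gap 39.3 Ftool [-0.6  0.3  0.7] TCP ang -58.1 r 100.5
```

View pics/w13.png

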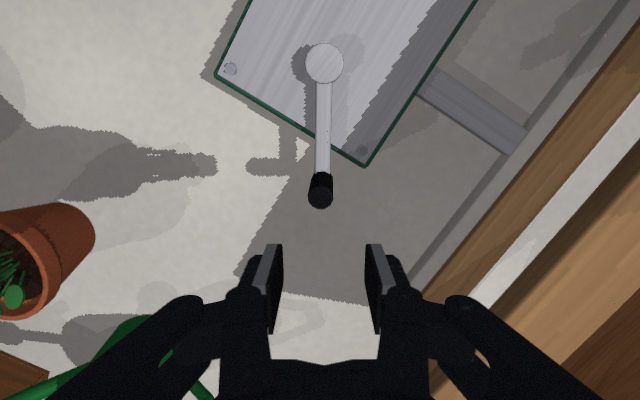

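View pics/s13.png

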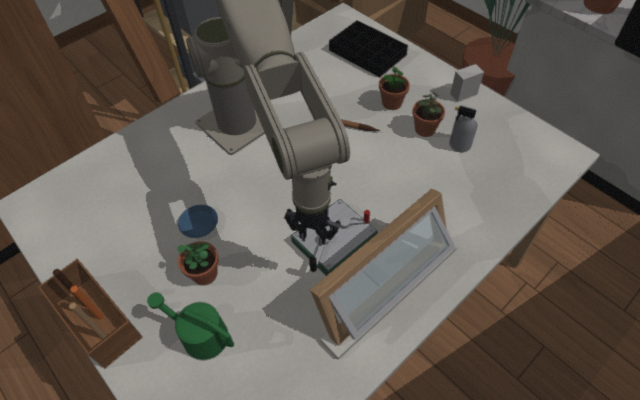

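View pics/d13.png

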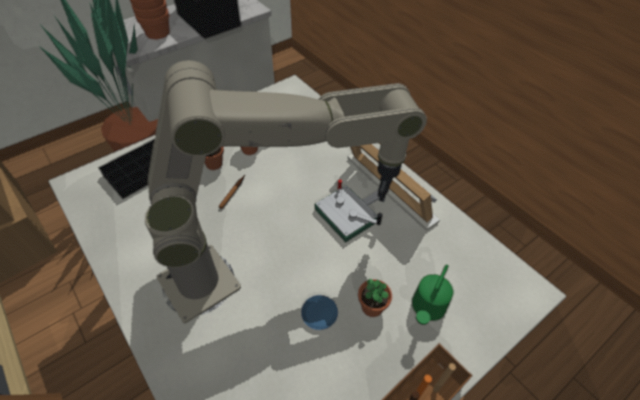

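```bash
python3 -c "
from h import *
a=atz('w13',320,194,104);b=atz('w13',324,63,62);print(a,b,np.hypot(*(a-b)[:2]),np.degrees(np.arctan2(*(a-b)[1::-1])))
k=atz('s13',367,212.5,98);print(k,np.degrees(np.arctan2(*(k[:2]-C)[::-1])))
s=monitor.sense();print(s['time'],np.round(s['qd'],1),np.round(s['ft_force'],1))
"
```

```text
[ 638.94310794 -209.1848234   104.        ] [ 591.54921446 -124.8587955    62.        ] 96.73189815489978 -60.66263679564529
[635.5051556    4.61561007  98.        ] 47.89971205376722
19.85 [-0.1  1.7  2.2 -0.  -0.2  0.1] [ 0.2 -0.1 -0.9]
```

```bash
python3 -c "
from h import *
r.hand_in()"
```

```text
the job is handed in; nothing more can be done
```

The vent pane is open, done in the order asked, and I handed the job in at about 20 s of the 69 s allowed.

- **Catch:** I pushed the red knob clockwise with one finger pad. It moved at about 2 N of drag until the force rose to 5 N. Two small nudges then took it to about 7 N, with the last millimetre adding roughly 1.5 N, close to the stop's given stiffness. I stayed well under the 13 N limit, backed off and lifted clear.
- **Handle:** I pushed the black knob anticlockwise. It went past the locked play at about 4 N, so the catch was set. At the end stop it read about 11.5 N and no longer moved.
- **Last checks:** The handle measured −60.7°, against an expected −60.5°, a swing of about 80° (1.40 rad). The catch knob was at about 48° and had not moved back. The pane looked swung out in the scene picture, though I did not measure its angle. The pots and other objects in view looked undisturbed; some were behind the arm in the side view. The gripper was clear about 100 mm above the knob, with only sensor noise on the wrist.

No check failed. The axis points from different views differed by up to about 2.5 mm, which the loose straddle of the fingers allowed for.

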